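# Load a gas canister into a table-top stove

## Robot

A 6-joint arm with a two-finger parallel gripper is mounted at the origin on the work surface. World frame = base frame: x ahead of the robot, y to its left, z up, the work surface at z = 0. Lengths are in m, angles in rad, forces in N, time in s.
With the tool pointing down it reaches from about 0.225 to 0.875 m from the base axis. Payload 3.4 kg.
Tool frame: the origin (TCP) lies at the very end of the fingers, on their centre line; the grasp point (between the pads) lies 19 mm behind it (manip.tcp_to_grasp is the distance from the TCP to the grasp point, in m); z points along the fingers, y is the line along which they close (so a half turn about z gives the same grasp; the last joint's range is limited). The gripper opens to 85 mm and grips with 20 to 120 N. Pads are 22 mm wide; open, the fingers measure 114 mm over their backs; the gripper's body (76 mm by 85 mm) begins 54 mm behind the grasp point. The pads swing forward as they close: fully open they stand 13 mm farther back than shut.
Start: joints at [1.025, 0.276, 1.505, -0, 1.361, -0.121], TCP at [0.237, 0.524, 0.231] pointing down, gripper open.
Joint ranges: [-2.89, 2.89], [-0.75, 2.08], [0.22, 2.7], [-1.18, 4.32], [0.11, 2.71], [-2.7, 2.7]. Speed limits (rad/s): [2.57, 2.57, 3.14, 3.14, 3.14, 3.14].

## Interface

Orientations are given as a unit quaternion [w, x, y, z].
In Python, from rig import status, get_image, job, manip gives the robot as it stands.
- The arm moves only by the tool apply_moves, never from a script. Its arguments are lists of equal length, an entry for each row: "xyz": the shift along the tool's x, y, z each as a share of 0.3 m, from -1 to 1, a list of three; "rot": the turn, a rotation vector about the tool's x, y, z each as a share of 60 degrees, from -1 to 1, a list of three; "hand": the opening, from -1 (shut) to 1 (fully open). A call has 1 to 8 rows; each row shifts and turns the commanded pose from where the row before left it, along the tool's axes as they then stand; what a row does not reach is not made up. A row lasts 1/8 s, in which the tool goes at most 62.5 mm and 10.7 degrees, less where a joint would pass 70% of its speed; a pose out of reach is approached as far as the arm can. A call with a number of a shift or a turn outside -1 to 1 is refused whole. A call with a gripper value outside its range is refused whole. The fingers move at their own pace and stop on an object; "force" is the grip in N (left out, the last holds). Time passes only in rows, so rows that do not move let the fingers close. It gives the time, the measured TCP pose, the force, the opening and the grip force at its end, in the units of the state.
- status.get_state(): the state, without advancing time (a new reading comes with each control period).
- get_image(name): name is "scene" or "top"; returns a dict with "pixels" (400x640x3 uint8, red, green, blue), "fovy" (degrees; the focal length in pixels is half the picture's height over the tangent of half this angle, whatever the lens; pixels are square), "cx", "cy" (the principal point, pixels), "origin" and "orientation" of the camera in the world. Camera axes: x right, y down, z forward; pixel columns grow to the right and rows downward; lengths in m; the calibration is good to about 2 mm. A picture is of the moment at which its call begins. There is no depth.
- job.sign_off(): hands the job in; it is judged then, once.
The state is a dict: "clock": time; "qpos": joint angles; "qd": joint speeds; "effort": joint torques, N m; "position": TCP position; "ee_rot": TCP orientation; "contact_force": force on the tool from outside, world axes, zero at the start; "moment": the same for the moment, N m; "width": finger opening in m; "gripper_force": force on a finger pad.
Only numpy, scipy, OpenCV 4.12 (cv2) and the standard library are available. Lean on these libraries where they do the work, as an engineer would, in place of code of your own. Each camera call takes 0.05 s, during which the arm holds its last target. There are 200 camera calls.

## Task

Load the fresh gas canister into the table-top stove: first turn the burner knob fully clockwise to its off stop, then lay the upright canister on its side across both saddles of the open canister bay, valve end towards the knob (the stove's front), without dropping or ramming it. Let go, then swing the bay's hinged cover right down shut over it. Leave the other things on the table where they are.

Things in the scene. Friction and masses are not known exactly. Their poses are not given: they have to be found in the camera images.
- stove: Grey gas stove, fixed; 300 mm deep (x), 350 wide (y). Origin on the table under its centre; x to its rear (away from the robot), y to its left, z up. Burner box y -45 to 175 mm, deck 80 high, pot supports to 105. Canister bay y -171 to -45, x -78 to 134; outer sill 45 high at y -175. In front of the bay a housing 50 high (x -110 to -85), then a sloping fascia with the knob.
- bay_mid (a point): At stove (28, -113, 51) mm, axes as the stove's: where the middle of the laid canister's length and axis belongs; its bottom end is then at stove (121, -113, 51), with 13 mm of play either way along x. Under this point and 63 mm behind it stand V saddles (90 degree V for a 66 mm cylinder), 10 mm thick, arms up to 37 mm above the table.
- regulator (a point): Centre of the face of the brass regulator socket (24 mm disc) at the front end of the bay, stove (-78, -113, 51) mm, axes as the stove's; the laid canister's valve points at it. Its bracket is 36 mm wide and 64 mm high. The rear end of the bay is a stop 50 mm wide and 36 mm high, its face 212 mm behind this point.
- burner_knob (a joint): Angle of the burner knob in rad: 0 = off, at its stop, bar pointing straight up the slope; grows anticlockwise as seen facing the knob, up to 1.6 (fully open). Held by friction of about 0.05 N m; no spring.
- knob_grip (a point): On the knob's axis 27 mm above the fascia, in the grip bar. z is the axis, out of the fascia to the stove's front and up, 40 degrees from vertical; x runs along the bar to its white pointer and turns with the knob. Black knob: skirt 38 mm across, 5 high; bar 38 long, 12 wide, from 5 to 31 mm above the fascia. Fascia slopes 40 degrees, 59 mm long, 130 wide, knob in its middle.
- canister: Upright gas canister, bare metal with a white band: 66 mm across, straight up to 150 mm, then a narrowing shoulder to a collar (39 mm across, at 170 to 176) and a thin valve stem ending at 186. Origin at the centre of its bottom; z along its axis to the valve. 0.24 to 0.48 kg, centre of mass about 77 mm from the bottom. Round: its yaw does not matter.
- bay_cover (a joint): Angle of the bay's hinged cover in rad: 0 = shut, grows as it opens outwards (to the stove's -y side); at the start it rests open at its stop, 1.75. It swings freely, weighs 0.18 kg, balances at about 0.95; pushed below 0.75 it falls shut by itself.
- cover_edge (a point): On the cover's long free edge, at stove x -20 mm, 134 mm from the hinge. Cover: bent 2 mm sheet 252 mm long (stove x -103 to 148): a 30 mm side at the hinge, a bevel, a 107 mm wide top, end plates. Open, the top stands almost upright 50 to 69 mm outside the hinge, this edge uppermost, 160 mm above the table; closing, it rises to 179, then sinks to 92 at the bay's inner side.
- cover_hinge (a point): On the cover's hinge axis at the outer sill, at stove (-20, -175, 45) mm; axes as the stove's; the hinge runs along x.
- cup_a: Clear plastic tumbler standing mouth down, 78 mm across at the table, 52 mm at the top, 118 mm high; origin at the centre of its underside. Leave alone.
- cup_b: Second such tumbler, mouth down, 78 mm across, 118 mm high, nearer the robot; origin at the centre of its underside. Leave alone.
- matchbox: Matchbox 36 x 54 x 15 mm lying flat in front of the stove; origin at the centre of its underside. Leave alone.
- cap: White plastic cap of a canister, an open shallow cup 68 mm across and 22 mm high; origin at the centre of its underside. Leave alone.
- mug: White mug 80 mm across, 85 mm high, handle at its +y; origin at the centre of its underside. Leave alone.
- spoon: Spoon lying flat, handle to its -x, wooden handle 20 mm thick, about 190 mm long; origin on the table where handle and steel stem meet. Leave alone.
- food_tin: Steel food tin with a paper label, 74 mm across, 108 mm high, standing: shorter and fatter than the canister, flat top; origin at the centre of its underside. Leave alone.
Mind the look-alikes: they are no part of the job. What is shaped like the canister but blue or purple is not meant.

How it is judged:
By the outcome, as a careful person would: the job done as asked, in the order asked, and still so for the second after the job is handed in, with the robot touching nothing.
It also fails if it takes over 61 s, if anything falls off the work surface, if the arm or the gripper's body presses on something with over 40 N, if the wrist force passes 120 N, or if a joint passes its speed limit or range.

## Working session

There is one attempt and no reset: what is moved stays moved. The work goes in short steps, Python scripts to look and compute and a tool call to move; the robot and the scene stay as the last step left them, time stands still between calls to the robot, and variables do not carry over. Pictures are saved under pics/ and viewed, at most 10 in all, crops included, and the job is handed in when it is done.

Besides the shell and the picture viewer there is one more tool, called after "Call:" as a command line: name --argument value ..., lists and objects as JSON in quotes. apply_moves: Moves the arm, as the interface text tells. Its arguments: {"type":"object","properties":{"xyz":{"type":"array","items":{"type":"array","items":{"type":"number","minimum":-1,"maximum":1}}},"rot":{"type":"array","items":{"type":"array","items":{"type":"number","minimum":-1,"maximum":1}}},"hand":{"type":"array","items":{"type":"number"}},"force":{"type":"number"}},"required":["xyz","rot","hand"]}

```bash
ls; mkdir -p pics; python3 - <<'E'
from rig import status,get_image,job,manip
import cv2,json
print(status.get_state()); print([a for a in dir(manip) if a[0]!='_'], manip.tcp_to_grasp)
for n in("scene","top"):
    d=get_image(n); cv2.imwrite(f"pics/{n}0.png",d["pixels"][:,:,::-1]); print({k:v for k,v in d.items() if k!="pixels"})
E
```

```text
pics
{'clock': 0.0, 'qpos': array([ 1.02496541e+00,  2.76611661e-01,  1.50613795e+00,  1.50113564e-05,
        1.36066680e+00, -1.21006895e-01]), 'qd': array([ 0.00153067, -0.00028341, -0.00148279, -0.00093814,  0.00057931,
        0.00029156]), 'effort': array([ 5.64604397e-04, -4.16771686e+01, -2.45799476e+01, -2.40059071e-04,
        1.10100769e-02, -2.98179444e-06]), 'position': array([0.23672553, 0.52344226, 0.23042827]), 'ee_rot': array([-3.05370448e-04,  2.10819760e-01,  9.77524525e-01, -8.59258254e-04]), 'contact_force': array([ 0.19615801,  0.14278148, -0.53286453]), 'moment': array([ 0.02808395, -0.01609794, -0.04690411]), 'gripper_force': 0.0, 'width': 0.08550040612969304}
['MotionError', 'tcp_to_grasp'] 0.0187
{'fovy': 52.89134196954397, 'cx': 319.78525641943173, 'cy': 195.98063247852664, 'origin': array([0.90502552, 0.55476783, 1.05758707]), 'orientation': array([-0.10048751,  0.34617853,  0.88924975, -0.28159823])}
{'fovy': 57.824399067412195, 'cx': 320.86135489430774, 'cy': 198.92830990777935, 'origin': array([0.24048315, 0.03733514, 1.16718026]), 'orientation': array([-0.08809109,  0.73713608, -0.66494496,  0.08196677])}
```

View pics/scene0.png

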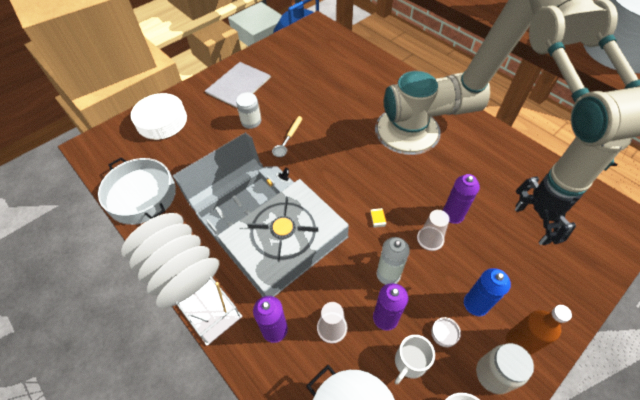

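View pics/top0.png

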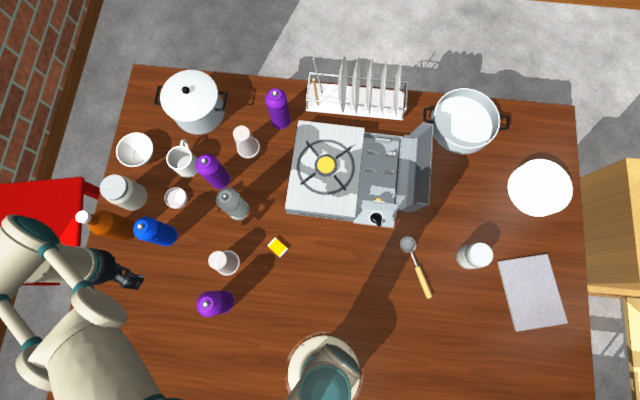

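The two views show the stove (top ≈(360,170), knob at (377,218) in top and (285,174) in scene), with its bay open on the right-hand side. The bare canister stands at top ≈(232,203), scene ≈(392,260). The purple and blue ones are decoys.

```bash
python3 - <<'E'
import cv2
a=cv2.imread("pics/top0.png")[105:240,275:445]; b=cv2.imread("pics/scene0.png")[125:305,165:365]
cv2.imwrite("pics/t1.png",cv2.resize(a,None,fx=4.6,fy=4.4,interpolation=cv2.INTER_CUBIC) if 0 else cv2.resize(a,None,fx=4,fy=4,interpolation=cv2.INTER_CUBIC))
cv2.imwrite("pics/s1.png",cv2.resize(b,None,fx=3,fy=3,interpolation=cv2.INTER_CUBIC))
E
```

```text
(no output)
```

View pics/t1.png

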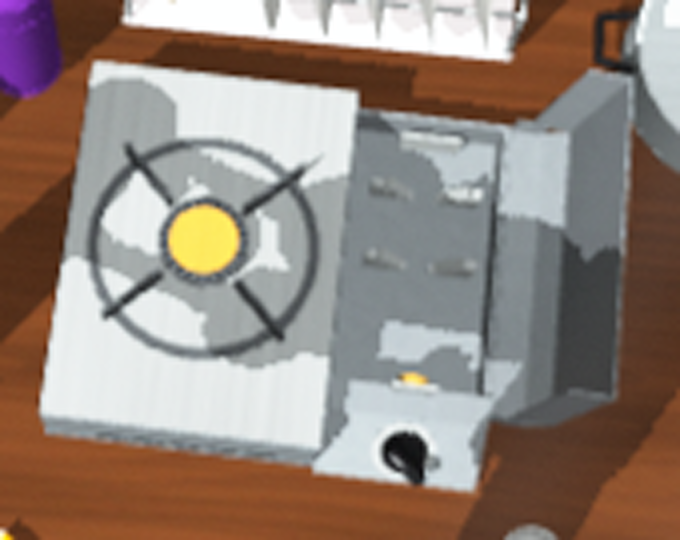

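View pics/s1.png

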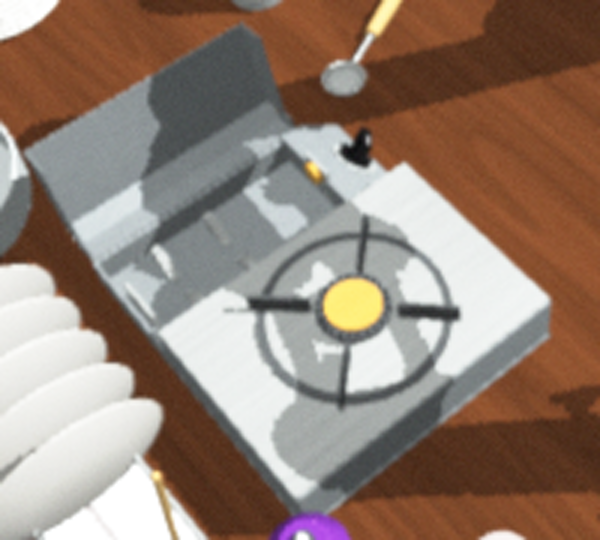

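Crops give the deck corners. In the top crop (4x): RL (95,63), RR (358,92), FR (323,448), FL (42,413). In the scene crop (3x): RR (158,332), FL (550,303), FR (405,165). Next I fit the stove pose and zoom in on the knob and canister.

```bash
cat > h.py <<'E'
import numpy as np,cv2
from scipy.spatial.transform import Rotation as R
import pickle
from rig import status,get_image
def cam(n):
    d=get_image(n); return d
def Rq(q): return R.from_quat(np.r_[q[1:],q[0]])
def ray(d,uv):
    f=200/np.tan(np.radians(d["fovy"]/2)); u,v=uv
    r=Rq(d["orientation"]).apply([(u-d["cx"])/f,(v-d["cy"])/f,1]); return d["origin"],r/np.linalg.norm(r)
def onz(d,uv,z):
    o,r=ray(d,uv); return o+r*(z-o[2])/r[2]
def proj(d,P):
    f=200/np.tan(np.radians(d["fovy"]/2)); p=Rq(d["orientation"]).inv().apply(np.atleast_2d(P)-d["origin"])
    return np.c_[d["cx"]+f*p[:,0]/p[:,2],d["cy"]+f*p[:,1]/p[:,2]]
def tri(d1,u1,d2,u2):
    o1,r1=ray(d1,u1);o2,r2=ray(d2,u2)
    t=np.linalg.lstsq(np.c_[r1,-r2],o2-o1,rcond=None)[0]; a=o1+t[0]*r1;b=o2+t[1]*r2
    return (a+b)/2,np.linalg.norm(a-b)
E
python3 - <<'E'
from h import *
D={n:cam(n) for n in("scene","top")}; pickle.dump(D,open("d0.pkl","wb"))
S=D["scene"];T=D["top"]
t=lambda x,y:(275+x/4-.4,105+y/4-.4); s=lambda x,y:(165+x/3-.3,125+y/3-.3)
c={"RL":(.15,.175),"RR":(.15,-.045),"FR":(-.15,-.045),"FL":(-.15,.175)}
obs=[("RL",T,t(95,63)),("RR",T,t(358,92)),("FR",T,t(323,448)),("FL",T,t(42,413)),("RR",S,s(158,332)),("FL",S,s(550,303)),("FR",S,s(405,165))]
A=np.array([c[k] for k,_,_ in obs]);B=np.array([onz(d,u,.08)[:2] for _,d,u in obs])
ca,cb=A.mean(0),B.mean(0);a=A-ca;b=B-cb
th=np.arctan2((a[:,0]*b[:,1]-a[:,1]*b[:,0]).sum(),(a*b).sum())
M=np.array([[np.cos(th),-np.sin(th)],[np.sin(th),np.cos(th)]]);p=cb-M@ca
print("stove",p,th,np.degrees(th)); print(((A@M.T+p-B)*1000).round(1))
crops=[]
for d,(x,y) in((T,(377,216)),(S,(285,174)),(T,(232,200)),(S,(393,258))):
    im=d["pixels"][y-28:y+28,x-28:x+28,::-1]; crops.append(cv2.resize(im,(336,290) if 0 else (280,280),interpolation=cv2.INTER_CUBIC))
cv2.imwrite("pics/c1.png",np.vstack([np.hstack(crops[:2]),np.hstack(crops[2:])]))
E
```

```text
stove [ 0.61240169 -0.00760595] -0.023645929769000158 -1.3548119784264627
[[ 4.3  3. ]
 [ 2.3 -1.4]
 [-1.1  0.8]
 [-0.9  3.8]
 [ 2.3 -2.2]
 [-3.8  0.1]
 [-3.  -4. ]]
```

View pics/c1.png

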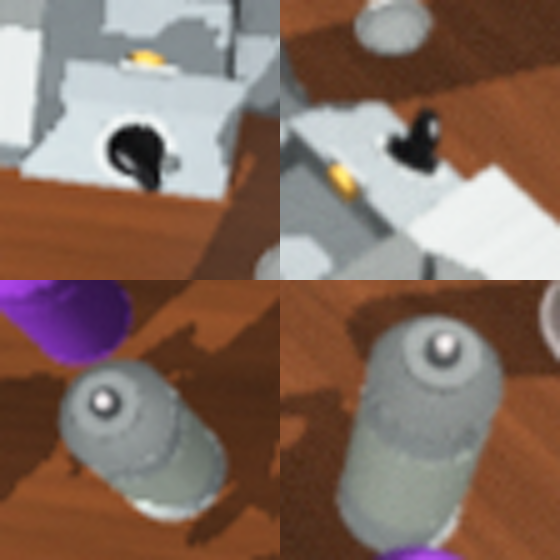

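Top row: the knob bar in the top crop runs from (115,140) to (150,185), so it is open. Bottom row: the valve tips are at top (224.6,196.4) and scene (398.0,243.4). I'll refine the stove fit with subpixel edges and locate the canister, knob and neighbours.

```bash
cat > fit.py <<'E'
from h import *
from scipy.optimize import least_squares
D=pickle.load(open("d0.pkl","rb"));S=D["scene"];T=D["top"]
def W(p,q):
    q=np.atleast_2d(q); c,s=np.cos(p[2]),np.sin(p[2]); return np.c_[p[0]+c*q[:,0]-s*q[:,1],p[1]+s*q[:,0]+c*q[:,1],q[:,2]]
def pts(d,p,edges,n=25,w=4):
    g=cv2.GaussianBlur(cv2.cvtColor(d["pixels"],cv2.COLOR_RGB2GRAY).astype(np.float32),(0,0),.7); out=[]
    for a,b,nrm in edges:
        a,b=np.array(a),np.array(b); ts=np.linspace(.08,.92,n)[:,None]; q=a+(b-a)*ts
        u=proj(d,W(p,q)); t=u[-1]-u[0]; t/=np.linalg.norm(t); m=np.array([-t[1],t[0]])
        k=np.arange(-w,w+.01,.25); xy=u[:,None]+m*k[None,:,None]
        v=cv2.remap(g,xy[...,0].astype(np.float32),xy[...,1].astype(np.float32),1)
        gr=abs(np.gradient(v,axis=1)); i=gr.argmax(1); ok=(gr.max(1)>2)&(i>1)&(i<len(k)-2); off=k[i]; ok&=abs(off-np.median(off[ok]))<1.2
        for j in np.where(ok)[0]: out.append((onz(d,u[j]+m*off[j],a[2])[:2],nrm,q[j]))
    return out
def fit(sets,p):
    def f(p):
        c,s=np.cos(p[2]),np.sin(p[2]); return [((c*(x[0]-p[0])+s*(x[1]-p[1]) if n==0 else -s*(x[0]-p[0])+c*(x[1]-p[1]))-q[n])*1000 for x,n,q in sets]
    r=least_squares(f,p,loss="soft_l1",x_scale=[.01,.01,.01]); return r.x,np.array(f(r.x))
z=.08;RL=(.15,.175,z);RR=(.15,-.045,z);FR=(-.15,-.045,z);FL=(-.15,.175,z)
E=[(RL,RR,0),(FL,FR,0),(RL,FL,1),(RR,FR,1)]
if __name__=="__main__":
    p0=np.array([.6124,-.0076,-.0236])
    allp=[]
    for nm,d in D.items():
        p=p0
        for w in(5,3): s=pts(d,p,E,w=w); p,r=fit(s,p)
        print(nm,p.round(4),len(s),[ (round(float(np.median(r[[i for i in range(len(s)) if s[i][1]==n and s[i][2][n]==v]])),1)) for n,v in((0,.15),(0,-.15),(1,.175),(1,-.045))])
    v,e=tri(T,(224.6,196.4),S,(398,243.4)); print("valve",v,e)
    for nm,ut,us,z in (("cupb?",(224,263),(436,220),.118),("cupa",(243,134),(332,312),.118),("purpleC",(205,160),(394,291),.18),("purpleN",(206,303),(467,180),.18)):
        print(nm,tri(T,ut,S,us),onz(T,ut,z)[:2])
    print("match",onz(T,(278,247),.015)[:2])
    # canister base from scene/top silhouettes
    for P in ([v[0],v[1],0],):print(proj(T,P),proj(S,P))
E
python3 fit.py
```

```text
scene [ 0.6117 -0.0082 -0.0225] 95 [-0.8, 0.7, -0.2, 0.8]
top [ 0.6118 -0.0072 -0.0232] 100 [-0.8, 0.8, -1.7, 2.2]
valve [0.46125459 0.32858196 0.18081045] 0.0012878097640068777
cupb? (array([0.28138273, 0.32609295, 0.08715668]), np.float64(0.004960488898432293)) [0.28159251 0.31581521]
cupa (array([0.68114227, 0.32583424, 0.11230388]), np.float64(0.0039822850081583155)) [0.68001551 0.3227396 ]
purpleC (array([0.56105612, 0.40283915, 0.18244909]), np.float64(0.0035540015129278215)) [0.56286078 0.40226587]
purpleN (array([0.17341103, 0.32777377, 0.17732995]), np.float64(0.0048699537155009595)) [0.17216653 0.32907162]
match [0.35265664 0.18125194]
[[238.3980572  209.98632978]] [[388.55107767 273.7920425 ]]
```

```bash
python3 - <<'E'
from fit import *
p=[.6118,-.0077,-.0229]
s,c=np.sin(np.radians(40)),np.cos(np.radians(40)); n=np.array([-s,0,c]);u=np.array([c,0,s]);y=np.array([0,1,0])
C=np.array([-.1325,-.113,.031])
print("grip",W(p,C+.027*n))
ims=[]
for th in(0,.5,1.0,1.5):
  row=[]
  for d,(cx,cy) in((T,(377,216)),(S,(285,174))):
    k=7;im=cv2.resize(d["pixels"][cy-14:cy+14,cx-14:cx+14,::-1],None,fx=k,fy=k,interpolation=cv2.INTER_NEAREST)
    b=u*np.cos(th)+y*np.sin(th);w=np.cross(n,b)
    def pl(P,col):
        q=((proj(d,W(p,P))-[cx-14,cy-14]+.5)*k*16).astype(int).reshape(-1,1,2); cv2.polylines(im,[q],True,col,1,shift=4)
    a=np.linspace(0,6.28,40)[:,None]
    pl(C+.005*n+.019*(np.cos(a)*u+np.sin(a)*y),(0,200,0))
    for h,col in((.031,(0,0,255)),): pl(C+h*n+np.array([i*.019*b+j*.006*w for i,j in((1,1),(1,-1),(-1,-1),(-1,1))]),col)
    pl(C+.031*n+np.array([.019*b,.012*b]),(255,0,0))
    row.append(im)
  ims.append(np.vstack(row))
cv2.imwrite("pics/k1.png",np.hstack(ims))
E
```

```text
grip [[ 0.45939655 -0.11723899  0.0516832 ]]
```

View pics/k1.png

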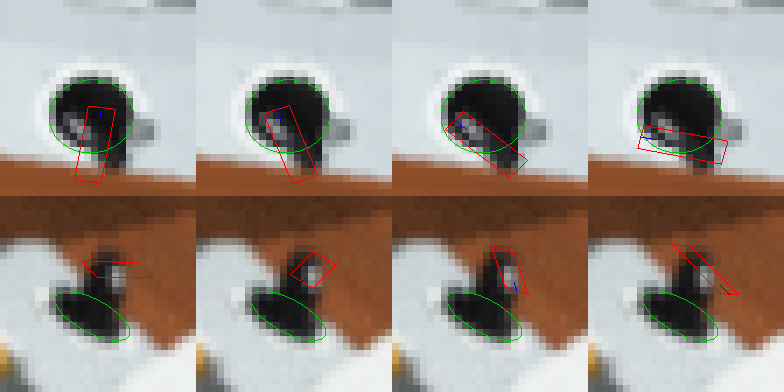

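The projected skirt matches the image exactly, and the bar fits θ≈1.0 (white pointer at upper left), so the stove pose is good. Next: a planner and the approach to the knob.

```bash
cat > plan.py <<'E'
from h import *
P=[.6118,-.0077,-.0229]
def w3(v): return R.from_rotvec([0,0,P[2]]).apply(np.asarray(v))+[P[0],P[1],0]
def wv(v): return R.from_rotvec([0,0,P[2]]).apply(np.asarray(v,float))
def frame(z,x):
    z=z/np.linalg.norm(z); x=x-z*(x@z); x/=np.linalg.norm(x); return R.from_matrix(np.c_[x,np.cross(z,x),z])
def st():
    s=status.get_state(); return s,s["position"],Rq(s["ee_rot"])
def plan(p0,R0,p1,R1,n=None):
    rv=(R0.inv()*R1).as_rotvec(); d=p1-p0
    if n is None: n=int(max(np.ceil(np.linalg.norm(d)/.055),np.ceil(np.degrees(np.linalg.norm(rv))/10),1))
    for _ in range(40):
        w=rv/n; A=sum(R.from_rotvec(k*w).as_matrix() for k in range(n)); dx=np.linalg.solve(A,R0.inv().apply(d))
        if np.linalg.norm(dx)<=.06: break
        n+=1
    print("n",n,"xyz",(dx/.3).round(4).tolist(),"rot",(w/np.radians(60)).round(4).tolist(),"turn",np.degrees(np.linalg.norm(rv)).round(1)); return n
s4,c4=np.sin(np.radians(40)),np.cos(np.radians(40)); n_=np.array([-s4,0,c4]);u_=np.array([c4,0,s4]);y_=np.array([0,1.,0])
KC=np.array([-.1325,-.113,.031])
def knob(h,th): return w3(KC+h*n_), frame(wv(-n_),wv(u_*np.cos(th)+y_*np.sin(th)))
E
python3 - <<'E'
from plan import *
s,p,r=st(); a=knob(.10,.97); print(a[0]); plan(p,r,*a)
b=knob(.009,.97); plan(*a,*b)
E
```

```text
[ 0.41248536 -0.11616453  0.10760444]
n 13 xyz [-0.1919, -0.0263, 0.0078] rot [-0.0561, -0.0163, 0.1241] turn 107.0
n 2 xyz [-0.0, 0.0, 0.1517] rot [0.0, 0.0, 0.0] turn 0.0
```

Call:
apply_moves --xyz '[[0,0,-0.17],[-0.16,-0.02,0],[-0.16,-0.02,0],[-0.16,-0.02,0],[-0.16,-0.02,0],[-0.16,-0.02,0],[-0.16,-0.02,0],[-0.16,-0.02,0]]' --rot '[[0,0,0],[-0.045,-0.013,0.1],[-0.045,-0.013,0.1],[-0.045,-0.013,0.1],[-0.045,-0.013,0.1],[-0.045,-0.013,0.1],[-0.045,-0.013,0.1],[-0.045,-0.013,0.1]]' --hand '[0,0,0,0,0,0,0,0]' --force 60

```text
clock: 1.2
position: [0.453, 0.2708, 0.2789]
ee_rot: [0.08, 0.544, 0.822, 0.148]
contact_force: [0.8, 0.9, 0.1]
width: 0.0427
gripper_force: 0.0
```

```bash
python3 - <<'E'
from plan import *
s,p,r=st(); print(p,s["qpos"].round(3),s["width"]); a=knob(.10,.97); plan(p,r,*a,n=8)
E
```

```text
[0.45300911 0.27076242 0.27886374] [ 3.810e-01  1.000e-03  1.771e+00  4.300e-02  1.034e+00 -3.700e-02] 0.042684857516032355
n 8 xyz [-0.1759, -0.0385, 0.0302] rot [-0.0515, -0.015, 0.1137] turn 60.3
```

Call:
apply_moves --xyz '[[-0.176,-0.038,0.03],[-0.176,-0.038,0.03],[-0.176,-0.038,0.03],[-0.176,-0.038,0.03],[-0.176,-0.038,0.03],[-0.176,-0.038,0.03],[-0.176,-0.038,0.03],[-0.176,-0.038,0.03]]' --rot '[[-0.051,-0.015,0.114],[-0.051,-0.015,0.114],[-0.051,-0.015,0.114],[-0.051,-0.015,0.114],[-0.051,-0.015,0.114],[-0.051,-0.015,0.114],[-0.051,-0.015,0.114],[-0.051,-0.015,0.114]]' --hand '[0,0,0,0,0,0,0,0]'

```text
clock: 2.2
position: [0.4231, -0.0964, 0.1206]
ee_rot: [0.154, 0.826, 0.457, 0.294]
contact_force: [1.1, -0.2, -0.9]
width: 0.0428
gripper_force: 0.0
```

```bash
python3 - <<'E'
from plan import *
s,p,r=st(); print(p,s["qpos"].round(3),s["width"]); a=knob(.009,.97); plan(p,r,*a,n=3)
E
```

```text
[ 0.42306581 -0.09642472  0.12062302] [-0.8   -0.025  2.469  1.206  0.512 -1.274] 0.04276252081113481
n 3 xyz [-0.0291, -0.0009, 0.1048] rot [-0.0107, -0.0034, 0.017] turn 3.7
```

Call:
apply_moves --xyz '[[-0.06,-0.002,0.02],[-0.027,0,0.04],[0,0,0.08],[0,0,0.08]]' --rot '[[-0.02,-0.007,0.03],[-0.012,-0.003,0.021],[0,0,0],[0,0,0]]' --hand '[0,0,0,0]'

```text
clock: 2.7
position: [0.455, -0.1177, 0.0603]
ee_rot: [0.162, 0.836, 0.43, 0.3]
contact_force: [0.1, 0.5, 0.2]
width: 0.0423
gripper_force: 0.0
```

```bash
python3 - <<'E'
from plan import *
s,p,r=st(); print(p,s["qpos"].round(3),s["width"],s["contact_force"]); a=knob(.009,.97); plan(p,r,*a,n=1)
E
```

```text
[ 0.45504618 -0.11770027  0.06031765] [-0.756  0.214  2.536  1.9    0.472 -1.943] 0.04229858241321106 [0.08653224 0.46058631 0.18446864]
n 1 xyz [-0.0027, -0.007, 0.0914] rot [-0.0022, -0.0008, 0.0025] turn 0.2
```

Call:
apply_moves --xyz '[[-0.002,-0.005,0.045],[0,0,0.045],[0,0,0],[0,0,0],[0,0,0],[0,0,0]]' --rot '[[-0.002,0,0.002],[0,0,0],[0,0,0],[0,0,0],[0,0,0],[0,0,0]]' --hand '[0,0,0,-1,-1,-1]' --force 50

```text
clock: 3.45
position: [0.4712, -0.1172, 0.0401]
ee_rot: [0.163, 0.836, 0.429, 0.302]
contact_force: [-1.5, 0.2, 4.9]
width: 0.0108
gripper_force: 49.0
```

```bash
python3 - <<'E'
from plan import *
s,p,r=st(); print(p,s["qpos"].round(3),s["width"],s["gripper_force"],s["contact_force"],s["moment"]); a=knob(.009,.97); plan(p,r,*a,n=1)
E
```

```text
[ 0.47123412 -0.11716793  0.04011094] [-0.712  0.298  2.542  2.112  0.501 -2.135] 0.010754337429012559 49.03266370296478 [-1.46904545  0.23466922  4.86708251] [ 0.01906739 -0.00586647 -0.07932179]
n 1 xyz [-0.004, -0.0038, 0.0051] rot [0.0014, -0.0026, 0.0008] turn 0.2
```

Call:
apply_moves --xyz '[[0,0,0],[0,0,0],[0,0,0],[0,0,0],[0,0,0],[0,0,0],[0,0,0]]' --rot '[[0,0,0.155],[0,0,0.155],[0,0,0.155],[0,0,0.155],[0,0,0.155],[0,0,0.155],[0,0,0]]' --hand '[-1,-1,-1,-1,-1,-1,-1]'

```text
clock: 4.32
position: [0.4712, -0.1171, 0.0401]
ee_rot: [0.003, 0.939, -0.012, 0.343]
contact_force: [-2.5, -1.0, 6.7]
width: 0.011
gripper_force: 49.3
```

```bash
python3 - <<'E'
from plan import *
s,p,r=st(); print(p,s["qpos"].round(3),s["width"],s["gripper_force"],s["contact_force"],s["moment"],r.inv().apply(s["moment"])); a=knob(.009,0); plan(p,r,*a,n=1)
E
```

```text
[ 0.4712088  -0.11709487  0.04010213] [-0.712  0.298  2.542  2.112  0.501 -1.161] 0.0109685182195217 49.31765556335449 [-2.54342782 -1.02298546  6.72453365] [-0.25714126  0.0178711   0.06789154] [-0.15306072 -0.01194877 -0.21789885]
n 1 xyz [-0.0053, 0.0014, 0.0051] rot [-0.0015, -0.0025, -0.0024] turn 0.2
```

Call:
apply_moves --xyz '[[0,0,0],[0,0,0]]' --rot '[[0,0,0.05],[0,0,0]]' --hand '[-1,-1]'

```text
clock: 4.58
position: [0.4712, -0.1171, 0.0401]
ee_rot: [-0.006, 0.939, -0.034, 0.343]
contact_force: [-4.2, -1.2, 7.0]
width: 0.0107
gripper_force: 53.0
```

```bash
python3 - <<'E'
from plan import *
s,p,r=st(); print(s["width"],r.inv().apply(s["moment"])); a=knob(.009,0); plan(p,r,*a,n=1)
E
```

```text
0.010660394000021793 [-0.29606551  0.01818289 -1.15525856]
n 1 xyz [-0.0053, 0.0017, 0.0052] rot [-0.0018, -0.0022, -0.0478] turn 2.9
```

Call:
apply_moves --xyz '[[0,0,0],[0,0,0],[0,0,0],[0,0,-0.08],[0,0,-0.15],[0,0,-0.15]]' --rot '[[0,0,-0.045],[0,0,0],[0,0,0],[0,0,0],[0,0,0],[0,0,0]]' --hand '[-1,-0.3,-0.1,0,0,0]'

```text
clock: 5.32
position: [0.4172, -0.1142, 0.1111]
ee_rot: [-0.003, 0.937, -0.013, 0.348]
contact_force: [1.3, -0.2, 1.5]
width: 0.0429
gripper_force: 0.0
```

```bash
python3 - <<'E'
from plan import *
from scipy.optimize import least_squares
s,p,r=st(); print(p,s["ee_rot"].round(4),s["qpos"].round(4),s["width"])
d=[([1.025,.2766,1.5061,0,1.3607,-.121],[.2367,.5234,.2304],[-.0003,.21082,.97752,-.00086]),
([.381,.001,1.771,.043,1.034,-.037],[.45301,.27076,.27886],[.08,.544,.822,.148]),
([-.8,-.025,2.469,1.206,.512,-1.274],[.42307,-.09642,.12062],[.154,.826,.457,.294]),
([-.756,.214,2.536,1.9,.472,-1.943],[.45505,-.1177,.06032],[.162,.836,.43,.3]),
([-.712,.298,2.542,2.112,.501,-2.135],[.47123,-.11717,.04011],[.163,.836,.429,.302]),
(s["qpos"],p,s["ee_rot"])]
rz=lambda a:R.from_rotvec([0,0,a]);ry=lambda a:R.from_rotvec([0,a,0])
def fk(q,g):
    h,o,a,e,b,L=g; A=rz(q[0]);B=A*ry(q[1]);C=B*ry(q[2]);E=C*rz(q[3])*ry(q[4])*rz(q[5]-0)
    return np.array([0,0,h])+A.apply([o,0,0])+B.apply([0,0,a])+C.apply([e,0,b])+E.apply([0,0,L]),E
def res(g): return np.concatenate([fk(q,g)[0]-np.array(x) for q,x,_ in d])
f=least_squares(res,[.3,0,.4,0,.4,.2]); print(f.x.round(4),(res(f.x)*1000).round(1))
for q,x,k in d: print((fk(q,f.x)[1].inv()*Rq(np.array(k))).as_rotvec().round(3))
E
```

```text
[ 0.41719778 -0.11421563  0.11107847] [-0.0031  0.9372 -0.0129  0.3484] [-0.897   0.0122  2.5175  1.3778  0.5447 -0.5066] 0.04290576233072685
[ 0.2343 -0.0906  0.7131  0.0817  0.4836  0.5146] [ 53.4 -45.7  -6.3  38.7 -53.3   6.3  -4.1   3.    1.8  -1.4  -5.8  -2.2
   0.4 -10.   -3.4  -0.5  11.7   3.8]
[0.    0.    1.571]
[ 0.000e+00 -1.000e-03  1.571e+00]
[-1.000e-03  1.000e-03  1.571e+00]
[1.00e-03 1.00e-03 1.57e+00]
[ 1.000e-03 -0.000e+00  1.572e+00]
[-0.     0.     1.571]
```

```bash
cat > fkm.py <<'E'
from plan import *
from scipy.optimize import least_squares
d=[([1.02496,.27661,1.50614,0,1.36067,-.121],[.23673,.52344,.23043]),
([.381,.001,1.771,.043,1.034,-.037],[.45301,.27076,.27886]),
([-.8,-.025,2.469,1.206,.512,-1.274],[.42307,-.09642,.12062]),
([-.756,.214,2.536,1.9,.472,-1.943],[.45505,-.1177,.06032]),
([-.712,.298,2.542,2.112,.501,-2.135],[.47123,-.11717,.04011]),
([-0.897,0.0122,2.5175,1.3778,0.5447,-0.5066],[ 0.4172,-0.11422,0.11108])]
rz=lambda a:R.from_rotvec([0,0,a]);ry=lambda a:R.from_rotvec([0,a,0])
def fk(q,g,full=False):
    h,o,l,a,e,b,m,k,L=g; A=rz(q[0]);B=A*ry(q[1]);C=B*ry(q[2]);D=C*rz(q[3]);E=D*ry(q[4])
    sh=np.array([0,0,h])+A.apply([o,0,0]); el=sh+B.apply([0,0,a]); wr=el+C.apply([e,l,b]); w2=wr+D.apply([0,m,0]); t=w2+E.apply([k,0,L])
    return (t,E*rz(q[5]+np.pi/2))+((el,wr,w2) if full else ())
def res(g): return np.concatenate([np.concatenate([fk(q,g)[0]-np.array(x) for q,x in d])*1000,(np.array(g)-[.2,0,0,.4,0,.4,0,0,.2])*.01])
f=least_squares(res,[.2,0,0,.4,0,.4,0,0,.2]); G=f.x
if __name__=="__main__": print(G.round(4),res(G)[:18].round(1))
E
python3 fkm.py
```

```text
[1.376e-01 1.000e-04 6.930e-02 6.291e-01 6.070e-02 4.214e-01 2.000e-04
 2.000e-04 3.644e-01] [-0.1 -0.1 -0.1  0.1  0.1  0.2 -0.1  0.1 -0.3 -0.1 -0.4 -0.   0.1  0.1
  0.2  0.   0.1 -0. ]
```

```bash
cat >> fkm.py <<'E'
lo=np.array([-2.89,-.75,.22,-1.18,.11,-2.7]);hi=np.array([2.89,2.08,2.7,4.32,2.71,2.7])
seeds=[[b,.4,1.8,q4,1,q6] for b in(-.8,.3,1) for q4 in(-.9,0,1.5,3,4) for q6 in(-1.5,0,1.5)]
def ik(p,r,sd=None):
    best=None;out=[]
    for s0 in (seeds if sd is None else [sd]):
        def e(q):
            x,E=fk(q,G); return np.r_[(x-p)*10,(E.inv()*r).as_rotvec()]
        f=least_squares(e,s0,bounds=(lo,hi),max_nfev=60)
        if f.cost<1e-6 and not any(np.abs(f.x-o).max()<.05 for o in out): out.append(f.x)
    return out
def canpose(c,psi,al,x=1,back=.019):
    "grasp point c, heading psi, al below horizontal; tool x = x*up"
    dz=np.array([np.cos(psi)*np.cos(al),np.sin(psi)*np.cos(al),-np.sin(al)]); return c+back*dz, frame(dz,np.array([0,0,1.])*x)
E
python3 - <<'E'
from fkm import *
c=np.array([.461,.329,.118])
for ps in(0,30,60,90,120,-60,-90,180):
  for al in(0,15):
   for x in(1,-1):
    for q in ik(*canpose(c,np.radians(ps),np.radians(al),x)):
        print(ps,al,x,q.round(2),[v.round(2).tolist() for v in fk(q,G,1)[2:4]])
print("place")
for x in(1,-1):
  for al in(0,15):
    a=np.radians(al); dz=wv([np.sin(a),0,-np.cos(a)])
    p=w3([.003,-.113,.051])+.019*dz; r=frame(dz,wv([-1,0,0])*x)
    for q in ik(p,r): print(x,al,q.round(2),[v.round(2).tolist() for v in fk(q,G,1)[2:4]])
E
```

```text
0 0 1 [ 1.03  0.94  2.46  4.19  1.7  -1.35] [[0.26, 0.44, 0.51], [0.12, 0.33, 0.12]]
0 0 -1 [1.03 0.94 2.46 4.19 1.7  1.79] [[0.26, 0.44, 0.51], [0.12, 0.33, 0.12]]
0 15 1 [ 1.    0.67  2.43  4.15  1.29 -1.6 ] [[0.21, 0.33, 0.63], [0.13, 0.33, 0.21]]
0 15 -1 [1.   0.67 2.43 4.15 1.29 1.54] [[0.21, 0.33, 0.63], [0.13, 0.33, 0.21]]
60 0 1 [-0.14  1.05  2.62  1.91  1.76 -2.06] [[0.54, -0.07, 0.45], [0.29, 0.03, 0.12]]
60 0 -1 [-0.14  1.05  2.62  1.91  1.76  1.08] [[0.54, -0.07, 0.45], [0.29, 0.03, 0.12]]
60 15 1 [-0.1   0.71  2.58  2.03  1.37 -1.71] [[0.41, -0.04, 0.62], [0.29, 0.04, 0.21]]
60 15 -1 [-0.1   0.71  2.58  2.03  1.37  1.44] [[0.41, -0.04, 0.62], [0.29, 0.04, 0.21]]
90 0 1 [-0.19  0.87  2.19  1.39  1.59 -1.49] [[0.47, -0.09, 0.54], [0.46, -0.02, 0.12]]
90 0 -1 [-0.19  0.87  2.19  1.39  1.59  1.65] [[0.47, -0.09, 0.54], [0.46, -0.02, 0.12]]
90 15 1 [-0.16  0.68  2.18  1.34  1.37 -1.28] [[0.39, -0.06, 0.63], [0.46, -0.0, 0.21]]
90 15 -1 [-0.16  0.68  2.18  1.34  1.37  1.86] [[0.39, -0.06, 0.63], [0.46, -0.0, 0.21]]
120 0 1 [-0.06  0.91  1.77  1.03  1.82 -1.18] [[0.5, -0.03, 0.
[... 981 characters left out ...]
, 0.66, 0.21]]
180 0 1 [ 0.31  1.11  1.09  0.49  2.45 -1.18] [[0.54, 0.17, 0.42], [0.81, 0.33, 0.12]]
180 0 -1 [0.31 1.11 1.09 0.49 2.45 1.96] [[0.54, 0.17, 0.42], [0.81, 0.33, 0.12]]
180 15 1 [ 0.31  1.    1.12  0.4   2.28 -1.22] [[0.5, 0.16, 0.48], [0.79, 0.33, 0.21]]
180 15 -1 [0.31 1.   1.12 0.4  2.28 1.92] [[0.5, 0.16, 0.48], [0.79, 0.33, 0.21]]
place
1 0 [-0.31  0.51  1.66  0.    0.97 -1.85] [[0.29, -0.09, 0.69], [0.61, -0.12, 0.4]]
1 15 [-0.35  0.42  1.88  0.15  0.6  -2.01] [[0.24, -0.09, 0.71], [0.52, -0.12, 0.38]]
-1 0 [-0.31  0.51  1.66  0.    0.97  1.29] [[0.29, -0.09, 0.69], [0.61, -0.12, 0.4]]
-1 15 [-0.35  0.42  1.88  0.15  0.6   1.13] [[0.24, -0.09, 0.71], [0.52, -0.12, 0.38]]
```

```bash
cat >> fkm.py <<'E'
def chk(q,p0,R0,p1,R1,n,show=2):
    rv=(R0.inv()*R1).as_rotvec()/n; A=sum(R.from_rotvec(k*rv).as_matrix() for k in range(n)); dx=np.linalg.solve(A,R0.inv().apply(p1-p0))
    p,r=p0,R0; mj=0
    for i in range(n):
        p=p+r.apply(dx); r=r*R.from_rotvec(rv); o=ik(p,r,q)
        if not o: print("IK fail",i,p); return q
        mj=max(mj,(abs(o[0]-q)/.125/np.array([2.57,2.57,3.14,3.14,3.14,3.14])).max()); q=o[0]
        if i%show==show-1: print(i,p.round(3),q.round(2))
    print("max speed share",mj.round(2)); return q
E
python3 - <<'E'
from fkm import *
s,p,r=st(); q=s["qpos"]; c=np.array([.461,.329,.118]); ps,al=np.radians(70),np.radians(15)
pre=canpose(c,ps,al,1,back=-.08); fin=canpose(c,ps,al,1)
print(pre[0],fin[0], ik(*pre), ik(*fin))
mid=(np.array([.38,.0,.22]),frame(np.array([np.cos(.7)*.8,np.sin(.7)*.8,-.6]),np.array([0,0,1.])))
for a,b,n in(((p,r),mid,10),(mid,pre,8),(pre,fin,4)):
    plan(*a,*b,n=n); q=chk(q,*a,*b,n)
E
```

```text
[0.43457071 0.25638613 0.13870552] [0.46727696 0.34624579 0.11308244] [array([-0.44896667,  0.60057851,  2.49311767,  1.45826106,  1.31407591,
       -1.5215228 ])] [array([-0.15632677,  0.67244613,  2.44833418,  1.75801582,  1.30506661,
       -1.54962626])]
n 10 xyz [0.0254, -0.0421, -0.0248] rot [0.0495, 0.0192, -0.0481] turn 43.0
1 [ 0.418 -0.089  0.133] [-0.97 -0.02  2.49  1.24  0.71 -0.51]
3 [ 0.415 -0.065  0.155] [-1.03 -0.04  2.47  1.13  0.88 -0.55]
5 [ 0.408 -0.041  0.177] [-1.09 -0.05  2.43  1.05  1.04 -0.61]
7 [ 0.396 -0.02   0.199] [-1.13 -0.06  2.4   0.97  1.19 -0.68]
9 [ 0.38 -0.    0.22] [-1.16 -0.06  2.36  0.91  1.34 -0.75]
max speed share 0.21
n 8 xyz [0.0153, -0.0452, 0.1056] rot [0.0563, 0.0445, -0.0274] turn 36.9
1 [0.404 0.058 0.191] [-0.99  0.11  2.44  1.05  1.26 -0.94]
3 [0.422 0.121 0.168] [-0.81  0.28  2.49  1.2   1.23 -1.16]
5 [0.432 0.188 0.15 ] [-0.63  0.46  2.51  1.35  1.25 -1.36]
7 [0.435 0.256 0.139] [-0.45  0.6   2.49  1.46  1.31 -1.52]
max speed share 0.28
n 4 xyz [0.0, 0.0, 0.0825] rot [0.0, 0.0, 0.0] turn 0.0
1 [0.451 0.301 0.126] [-0.3   0.64  2.48  1.61  1.31 -1.55]
3 [0.467 0.346 0.113] [-0.16  0.67  2.45  1.76  1.31 -1.55]
max speed share 0.23
```

Call:
apply_moves --xyz '[[0.0254,-0.042,-0.025],[0.0254,-0.042,-0.025],[0.0254,-0.042,-0.025],[0.0254,-0.042,-0.025],[0.0254,-0.042,-0.025],[0.0254,-0.042,-0.025],[0.0254,-0.042,-0.025],[0.0254,-0.042,-0.025]]' --rot '[[0.0495,0.019,-0.048],[0.0495,0.019,-0.048],[0.0495,0.019,-0.048],[0.0495,0.019,-0.048],[0.0495,0.019,-0.048],[0.0495,0.019,-0.048],[0.0495,0.019,-0.048],[0.0495,0.019,-0.048]]' --hand '[0.5,1,1,1,1,1,1,1]'

```text
clock: 6.32
position: [0.3959, -0.0197, 0.1987]
ee_rot: [-0.124, 0.87, 0.245, 0.41]
contact_force: [0.9, 0.7, 1.1]
width: 0.0852
gripper_force: 0.0
```

Call:
apply_moves --xyz '[[0.0254,-0.042,-0.025],[0.0254,-0.042,-0.025],[0.0153,-0.045,0.105],[0.0153,-0.045,0.105],[0.0153,-0.045,0.105],[0.0153,-0.045,0.105],[0.0153,-0.045,0.105],[0.0153,-0.045,0.105]]' --rot '[[0.0495,0.019,-0.048],[0.0495,0.019,-0.048],[0.056,0.0445,-0.027],[0.056,0.0445,-0.027],[0.056,0.0445,-0.027],[0.056,0.0445,-0.027],[0.056,0.0445,-0.027],[0.056,0.0445,-0.027]]' --hand '[1,1,1,1,1,1,1,1]'

```text
clock: 7.32
position: [0.4333, 0.1865, 0.15]
ee_rot: [-0.302, 0.706, 0.42, 0.484]
contact_force: [-0.2, -0.2, 0.4]
width: 0.0852
gripper_force: 0.0
```

```bash
python3 - <<'E'
from fkm import *
s,p,r=st(); print(p,s["qpos"].round(2),s["width"]); c=np.array([.461,.329,.118]); ps,al=np.radians(70),np.radians(15)
pre=canpose(c,ps,al,1,back=-.08)
plan(p,r,*pre,n=3)
D={n:cam(n) for n in("scene","top")}
T,S=D["top"],D["scene"]
# canister silhouette check in the top view: bright valve & refined axis
for d,n in((T,"t"),(S,"s")):
    g=cv2.cvtColor(d["pixels"],cv2.COLOR_RGB2HSV); 
    print(n,proj(d,[[.461,.329,0],[.461,.329,.15],[.461,.329,.173],[.461,.329,.186]]).round(1).tolist())
ims=[cv2.resize(d["pixels"][y-40:y+40,x-40:x+40,::-1],(400,400),interpolation=cv2.INTER_CUBIC) for d,(x,y) in((T,(237,205)),(S,(390,260)))]
for im,d,(x,y) in((ims[0],T,(237,205)),(ims[1],S,(390,260))):
    a=np.linspace(0,6.28,50)[:,None]
    for z,rr in((0,.033),(.15,.033),(.176,.0195)):
        q=((proj(d,np.array([.461,.329,z])+rr*np.c_[np.cos(a),np.sin(a),0*a])-[x-40,y-40]+.5)*5*16).astype(int).reshape(-1,1,2); cv2.polylines(im,[q],True,(0,0,255),1,shift=4)
cv2.imwrite("pics/can.png",np.hstack(ims))
E
```

```text
[0.43331995 0.18651348 0.14996368] [-0.63  0.45  2.51  1.35  1.25 -1.36] 0.08515454723200684
n 3 xyz [0.0104, -0.0315, 0.0714] rot [0.0385, 0.0298, -0.0191] turn 9.4
t [[238.3, 210.0], [227.0, 199.2], [224.9, 197.3], [223.8, 196.1]]
s [[388.7, 273.8], [396.2, 249.2], [397.5, 244.9], [398.2, 242.4]]
```

View pics/can.png

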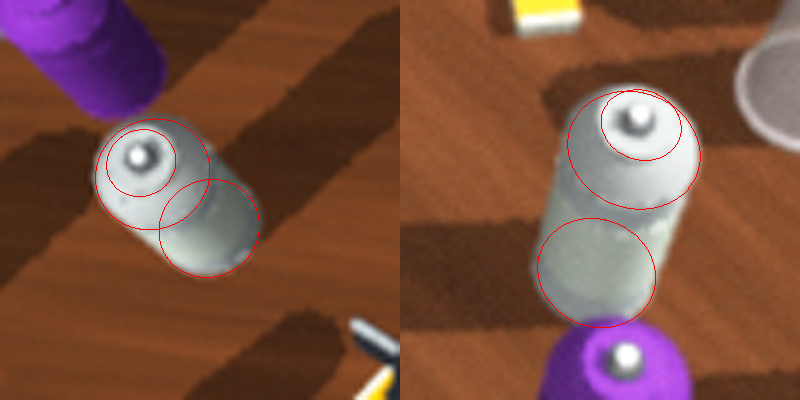

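The model circles sit on the canister within about 1 px in both views (can axis ≈(0.461,0.329)). Moving to the pre-grasp pose, then in.

Call:
apply_moves --xyz '[[0.0104,-0.0315,0.071],[0.0104,-0.0315,0.071],[0.0104,-0.0315,0.071],[0,0,0]]' --rot '[[0.0385,0.03,-0.019],[0.0385,0.03,-0.019],[0.0385,0.03,-0.019],[0,0,0]]' --hand '[1,1,1,1]'

```text
clock: 7.92
position: [0.4339, 0.2556, 0.1391]
ee_rot: [-0.349, 0.65, 0.455, 0.498]
contact_force: [-0.1, 0.4, -0.0]
width: 0.0858
gripper_force: 0.0
```

```bash
python3 - <<'E'
from fkm import *
s,p,r=st(); print(p,s["qpos"].round(2)); c=np.array([.461,.329,.118]); ps,al=np.radians(70),np.radians(15)
plan(p,r,*canpose(c,ps,al,1),n=1) if 0 else plan(p,r,*canpose(c,ps,al,1),n=4)
E
```

```text
[0.43392695 0.2556424  0.13909302] [-0.45  0.6   2.49  1.45  1.31 -1.52]
n 4 xyz [-0.0001, 0.0003, 0.0833] rot [-0.0001, 0.0002, -0.0003] turn 0.1
```

Call:
apply_moves --xyz '[[0,0,0.083],[0,0,0.083],[0,0,0.083],[0,0,0.083],[0,0,0],[0,0,0],[0,0,0],[0,0,0]]' --rot '[[0,0,0],[0,0,0],[0,0,0],[0,0,0],[0,0,0],[0,0,0],[0,0,0],[0,0,0]]' --hand '[1,1,1,1,1,0.3,0,0]' --force 90

```text
clock: 8.93
position: [0.4678, 0.3449, 0.1147]
ee_rot: [-0.348, 0.65, 0.454, 0.5]
contact_force: [0.8, -3.2, 4.9]
width: 0.0635
gripper_force: 98.5
```

```bash
python3 - <<'E'
from fkm import *
s,p,r=st(); print(p,s["qpos"].round(2),s["width"],s["gripper_force"],s["contact_force"],r.inv().apply(s["contact_force"]))
E
```

```text
[0.46779498 0.3448951  0.11465724] [-0.16  0.67  2.45  1.76  1.31 -1.55] 0.06350660615931238 98.54739189147949 [ 0.8037974  -3.24849428  4.90263024] [ 4.0220388   1.87976885 -3.94008395]
```

```bash
cat > place.py <<'E'
from fkm import *
Rg=Rq(np.array([-.348,.65,.454,.5])); Rg=Rq(np.array([-.348,.65,.454,.5])/np.linalg.norm([-.348,.65,.454,.5])); pg=np.array([.46779,.3449,.11466])
bt=Rg.inv().apply(np.array([.461,.329,0])-pg); vt=Rg.inv().apply([0,0,1.]); bt[1]=-.059*0+bt[1]-Rg.inv().apply(np.array([.461,.329,.118])-pg)[1]
def can(p,r): b=p+r.apply(bt); return b,b+r.apply(vt)*.186
def tgt(dx=0,dy=0,dz=0,pitch=0):
    "canister laid, bottom at stove (121,-113,51)+d (m); pitch>0 raises valve"
    a=wv([-np.cos(pitch),0,np.sin(pitch)]); y=wv([0,1.,0]); sg=np.sign((Rg.apply([0,1.,0])@[0,1,0])) 
    yt=np.array([0,1.,0]); yt=yt-vt*(yt@vt); yt/=np.linalg.norm(yt)
    best=None
    for k in(1,-1):
        T1=np.c_[vt,yt,np.cross(vt,yt)]; W1=np.c_[a,k*y,np.cross(a,k*y)]; r=R.from_matrix(W1@T1.T)
        if r.apply([0,0,1])[2]<0: best=r
    return w3([.121+dx,-.113+dy,.051+dz])-best.apply(bt),best
E
python3 - <<'E'
from place import *
print(bt.round(4),vt.round(3))
q=np.array([-.16,.67,2.45,1.76,1.31,-1.55]); L=(pg+[0,0,.18],Rg)
a=tgt(0,0,.13); b=tgt(); print(a[0],ik(*a),b[0],ik(*b)); print([x.round(3) for x in can(*b)])
q=chk(q,pg,Rg,*L,4)
for n in(14,): plan(*L,*a,n=n); q2=chk(q,*L,*a,n,1)
from scipy.spatial.transform import Slerp
rv=(L[1].inv()*a[1]).as_rotvec()/14; A=sum(R.from_rotvec(k*rv).as_matrix() for k in range(14)); dx=np.linalg.solve(A,L[1].inv().apply(a[0]-L[0])); p,r=L
for i in range(14):
    p=p+r.apply(dx); r=r*R.from_rotvec(rv); print(i,[x.round(3).tolist() for x in can(p,r)])
E
```

```text
[-0.1152 -0.0002  0.0129] [ 0.966  0.002 -0.258]
[ 0.61555239 -0.12081023  0.16373331] [array([-0.35411977,  0.27465075,  1.71595596,  0.10705011,  0.90695949,
       -1.95927451])] [ 0.61555239 -0.12081023  0.03373331] [array([-0.35414452,  0.42048601,  1.87929392,  0.14956108,  0.60022221,
       -2.0168966 ])]
[array([ 0.73 , -0.123,  0.051]), array([ 0.544, -0.119,  0.051])]
1 [0.468 0.345 0.205] [-0.16  0.41  2.38  1.66  1.26 -1.21]
3 [0.468 0.345 0.295] [-0.16  0.2   2.27  1.55  1.25 -0.87]
max speed share 0.44
n 14 xyz [-0.1322, -0.0433, -0.0595] rot [0.0701, -0.0704, -0.1209] turn 131.4
0 [0.446 0.324 0.261] [-0.22  0.22  2.27  1.41  1.27 -0.98]
1 [0.429 0.297 0.228] [-0.27  0.23  2.26  1.26  1.27 -1.1 ]
2 [0.418 0.265 0.198] [-0.32  0.25  2.23  1.13  1.26 -1.2 ]
3 [0.412 0.23  0.17 ] [-0.36  0.26  2.2   1.    1.25 -1.29]
4 [0.412 0.191 0.146] [-0.39  0.27  2.16  0.87  1.22 -1.37]
5 [0.417 0.151 0.127] [-0.41  0.28  2.12  0.76  1.2  -1.45]
6 [0.428 0.109 0.112] [-0.42  0.29  2.07  0.66  1.17 -1.52]
7 [0.444 0.068 0.103] [-0.43  0.29  2.01  0.56  1.14 -1.59]
8 [0.465 0.027 0.0
[... 373 characters left out ...]
are 0.37
0 [[0.451, 0.295, 0.149], [0.436, 0.314, 0.333]]
1 [[0.445, 0.258, 0.12], [0.415, 0.294, 0.3]]
2 [[0.446, 0.218, 0.096], [0.399, 0.268, 0.269]]
3 [[0.452, 0.175, 0.076], [0.387, 0.237, 0.239]]
4 [[0.464, 0.132, 0.061], [0.381, 0.203, 0.212]]
5 [[0.482, 0.089, 0.052], [0.381, 0.166, 0.188]]
6 [[0.504, 0.048, 0.049], [0.386, 0.126, 0.169]]
7 [[0.53, 0.009, 0.052], [0.396, 0.086, 0.155]]
8 [[0.56, -0.027, 0.061], [0.411, 0.046, 0.145]]
9 [[0.593, -0.058, 0.075], [0.431, 0.006, 0.141]]
10 [[0.627, -0.084, 0.095], [0.455, -0.03, 0.143]]
11 [[0.662, -0.103, 0.12], [0.483, -0.064, 0.151]]
12 [[0.697, -0.117, 0.149], [0.513, -0.094, 0.163]]
13 [[0.73, -0.123, 0.181], [0.544, -0.119, 0.181]]
```

Call:
apply_moves --xyz '[[0.05,0,-0.013],[0.1,0,-0.027],[0,0,0]]' --rot '[[0,0,0],[0,0,0],[0,0,0]]' --hand '[0,0,0]'

```text
clock: 9.3
position: [0.4669, 0.3454, 0.1606]
ee_rot: [-0.347, 0.65, 0.456, 0.499]
contact_force: [-0.5, 0.3, -4.1]
width: 0.0637
gripper_force: 98.6
```

```bash
cat >> fkm.py <<'E'
def rows(pts,q=None,show=None):
    "pts: list of (p,R); prints rows"
    X=[];O=[];mj=0
    for (p0,R0),(p1,R1) in zip(pts,pts[1:]):
        X.append((R0.inv().apply(p1-p0)/.3).round(3).tolist()); O.append(((R0.inv()*R1).as_rotvec()/np.radians(60)).round(3).tolist())
        if q is not None:
            o=ik(p1,R1,q)
            if not o: print("fail",p1); break
            mj=max(mj,(abs(o[0]-q)/.125/np.array([2.57,2.57,3.14,3.14,3.14,3.14])).max()); q=o[0]
            if show: print(p1.round(3),q.round(2),show(p1,R1))
    print("speed",round(mj,2))
    for i in range(0,len(X),8): print("xyz",X[i:i+8],"\nrot",O[i:i+8])
    return q
def line(a,b,n):
    rv=(a[1].inv()*b[1]).as_rotvec(); return [(a[0]+(b[0]-a[0])*t,a[1]*R.from_rotvec(rv*t)) for t in np.linspace(0,1,n+1)]
E
python3 - <<'E'
from place import *
s,p,r=st(); q=s["qpos"]; print(r.inv().apply(s["moment"]))
h=tgt(); L=(np.array([.467,.345,.32]),r); U=(np.array([h[0][0],h[0][1],.26]),h[1])
M=line((L[0],r),U,16)
rows(line((p,r),L,4)+M[1:],q,lambda p,r:[x.round(2).tolist() for x in can(p,r)])
E
```

```text
[ 0.05127264 -0.93568573 -0.0360906 ]
[0.467 0.345 0.2  ] [-0.16  0.42  2.38  1.66  1.26 -1.22] [[0.46, 0.33, 0.09], [0.46, 0.33, 0.27]]
[0.467 0.345 0.24 ] [-0.16  0.32  2.34  1.61  1.25 -1.07] [[0.46, 0.33, 0.13], [0.46, 0.33, 0.31]]
[0.467 0.345 0.28 ] [-0.16  0.22  2.29  1.57  1.25 -0.92] [[0.46, 0.33, 0.17], [0.46, 0.33, 0.35]]
[0.467 0.345 0.32 ] [-0.16  0.14  2.23  1.52  1.25 -0.77] [[0.46, 0.33, 0.21], [0.46, 0.33, 0.39]]
[0.476 0.316 0.316] [-0.22  0.15  2.14  1.36  1.31 -0.78] [[0.48, 0.29, 0.2], [0.47, 0.31, 0.39]]
[0.486 0.287 0.312] [-0.27  0.17  2.05  1.22  1.36 -0.8 ] [[0.5, 0.25, 0.2], [0.47, 0.28, 0.38]]
[0.495 0.258 0.309] [-0.29  0.18  1.96  1.1   1.41 -0.84] [[0.52, 0.21, 0.2], [0.48, 0.26, 0.38]]
[0.504 0.229 0.305] [-0.31  0.2   1.87  0.99  1.45 -0.88] [[0.54, 0.18, 0.21], [0.48, 0.23, 0.37]]
[0.513 0.199 0.301] [-0.32  0.21  1.79  0.89  1.49 -0.93] [[0.56, 0.14, 0.21], [0.49, 0.21, 0.37]]
[0.523 0.17  0.298] [-0.33  0.23  1.71  0.8   1.52 -0.99] [[0.58, 0.11, 0.22], [0.49, 0.18, 0.36]]
[0.532 0.141 0.294] [-0.33  0.24  1.65  0.71  1.53 -1.06] [[0.6, 0.08, 0.22]
[... 1245 characters left out ...]
0.061, -0.061, -0.106], [0.061, -0.061, -0.106], [0.061, -0.061, -0.106]]
xyz [[-0.071, 0.019, -0.071], [-0.077, 0.007, -0.067], [-0.081, -0.006, -0.062], [-0.084, -0.019, -0.056], [-0.084, -0.032, -0.049], [-0.083, -0.044, -0.041], [-0.08, -0.055, -0.033], [-0.075, -0.066, -0.024]] 
rot [[0.061, -0.061, -0.106], [0.061, -0.061, -0.106], [0.061, -0.061, -0.106], [0.061, -0.061, -0.106], [0.061, -0.061, -0.106], [0.061, -0.061, -0.106], [0.061, -0.061, -0.106], [0.061, -0.061, -0.106]]
xyz [[-0.068, -0.075, -0.015], [-0.06, -0.083, -0.006], [-0.051, -0.089, 0.003], [-0.04, -0.094, 0.012]] 
rot [[0.061, -0.061, -0.106], [0.061, -0.061, -0.106], [0.061, -0.061, -0.106], [0.061, -0.061, -0.106]]
```

Call:
apply_moves --xyz '[[0.128,0.001,-0.035],[0.128,0.001,-0.035],[0.128,0.001,-0.035],[0.128,0.001,-0.035],[-0.033,0.062,-0.074],[-0.045,0.053,-0.076],[-0.055,0.043,-0.075],[-0.064,0.031,-0.074]]' --rot '[[0,0,0],[0,0,0],[0,0,0],[0,0,0],[0.061,-0.061,-0.106],[0.061,-0.061,-0.106],[0.061,-0.061,-0.106],[0.061,-0.061,-0.106]]' --hand '[0,0,0,0,0,0,0,0]'

```text
clock: 10.3
position: [0.5049, 0.2265, 0.3009]
ee_rot: [-0.25, 0.543, 0.687, 0.413]
contact_force: [-0.2, 1.0, -2.7]
width: 0.0637
gripper_force: 99.2
```

Call:
apply_moves --xyz '[[-0.071,0.019,-0.071],[-0.077,0.007,-0.067],[-0.081,-0.006,-0.062],[-0.084,-0.019,-0.056],[-0.084,-0.032,-0.049],[-0.083,-0.044,-0.041],[-0.08,-0.055,-0.033],[-0.075,-0.066,-0.024]]' --rot '[[0.061,-0.061,-0.106],[0.061,-0.061,-0.106],[0.061,-0.061,-0.106],[0.061,-0.061,-0.106],[0.061,-0.061,-0.106],[0.061,-0.061,-0.106],[0.061,-0.061,-0.106],[0.061,-0.061,-0.106]]' --hand '[0,0,0,0,0,0,0,0]'

```text
clock: 11.3
position: [0.5792, -0.0049, 0.2691]
ee_rot: [-0.003, 0.207, 0.966, 0.156]
contact_force: [1.6, -0.3, -3.3]
width: 0.0631
gripper_force: 99.0
```

Call:
apply_moves --xyz '[[-0.068,-0.075,-0.015],[-0.06,-0.083,-0.006],[-0.051,-0.089,0.003],[-0.04,-0.094,0.012],[0,0,0]]' --rot '[[0.061,-0.061,-0.106],[0.061,-0.061,-0.106],[0.061,-0.061,-0.106],[0.061,-0.061,-0.106],[0,0,0]]' --hand '[0,0,0,0,0]'

```text
clock: 11.92
position: [0.6148, -0.12, 0.2527]
ee_rot: [0.125, 0.008, 0.992, 0.004]
contact_force: [0.5, 0.9, -3.6]
width: 0.0632
gripper_force: 99.3
```

```bash
python3 - <<'E'
from place import *
s,p,r=st(); q=s["qpos"]; print(p,q.round(2),s["width"],s["contact_force"],[x.round(3) for x in can(p,r)])
h=tgt(0,0,.06); plan(p,r,*h,n=4)
D={n:cam(n) for n in("scene","top")}; pickle.dump(D,open("d1.pkl","wb"))
b,v=can(p,r); ims=[]
for d in D.values():
    u=proj(d,[b,v]); print(u.round(1).tolist()); x,y=u.mean(0).astype(int); x=max(x,50);y=max(y,50)
    im=cv2.resize(d["pixels"][y-50:y+50,x-50:x+50,::-1],(400,400),interpolation=cv2.INTER_CUBIC)
    for w in u: cv2.circle(im,tuple(int(t) for t in (w-[x-50,y-50]+.5)*4),3,(0,0,255),-1)
    ims.append(im)
cv2.imwrite("pics/held.png",np.hstack(ims))
E
```

```text
[ 0.6148095  -0.12003382  0.25273693] [-0.36  0.22  1.56  0.1   1.13 -1.95] 0.06321778221613729 [ 0.49018347  0.9309646  -3.57968189] [array([ 0.73 , -0.122,  0.269]), array([ 0.544, -0.119,  0.271])]
n 4 xyz [0.0327, -0.0015, 0.1284] rot [0.0027, -0.0023, 0.0007] turn 0.9
[[194.8, 173.8], [255.0, 136.5]]
[[396.3, 110.0], [391.5, 174.6]]
```

View pics/held.png

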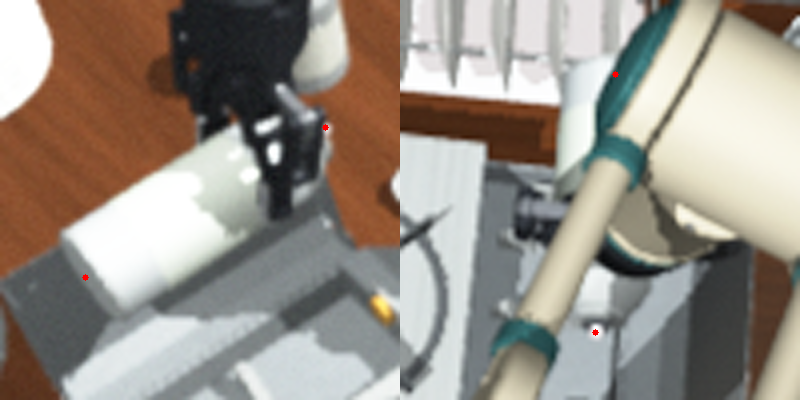

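Held level and unslipped: the predicted valve point lands on the stem at top-crop (595,332), and the predicted bottom centre is within about 2 px in the scene crop. Lowering.

Call:
apply_moves --xyz '[[0.033,-0.0015,0.128],[0.033,-0.0015,0.128],[0.033,-0.0015,0.128],[0.033,-0.0015,0.128],[0,0,0]]' --rot '[[0.0027,-0.0023,0],[0.0027,-0.0023,0],[0.0027,-0.0023,0],[0.0027,-0.0023,0],[0,0,0]]' --hand '[0,0,0,0,0]'

```text
clock: 12.65
position: [0.6152, -0.1193, 0.0935]
ee_rot: [0.129, 0.009, 0.992, -0.0]
contact_force: [-0.3, -0.2, -2.3]
width: 0.063
gripper_force: 99.6
```

```bash
python3 - <<'E'
from place import *
s,p,r=st(); print(p,s["contact_force"],[x.round(3) for x in can(p,r)])
plan(p,r,*tgt(0,0,.006),n=3); print(r.inv().apply([0,0,-.001])/.3)
E
```

```text
[ 0.61523965 -0.11931529  0.09350263] [-0.26056935 -0.21792994 -2.32908562] [array([ 0.73 , -0.122,  0.11 ]), array([ 0.544, -0.118,  0.111])]
n 3 xyz [0.0149, -0.0017, 0.0579] rot [0.0008, -0.0009, 0.0008] turn 0.3
[ 8.49725518e-04 -6.00893247e-06  3.22320362e-03]
```

Call:
apply_moves --xyz '[[0.018,-0.0025,0.07],[0.017,-0.0025,0.065],[0.01,0,0.04],[0,0,0]]' --rot '[[0.001,-0.001,0.001],[0.001,-0.001,0.001],[0,0,0],[0,0,0]]' --hand '[0,0,0,0]'

```text
clock: 13.15
position: [0.6197, -0.1226, 0.0439]
ee_rot: [0.134, 0.01, 0.991, -0.003]
contact_force: [-0.3, 0.3, -3.0]
width: 0.0635
gripper_force: 99.6
```

```bash
python3 - <<'E'
from place import *
s,p,r=st(); print(p,s["contact_force"],[x.round(4) for x in can(p,r)],tgt()[0]-p)
E
```

```text
[ 0.61971269 -0.12264133  0.04388331] [-0.28388432  0.29564827 -2.99560895] [array([ 0.7342, -0.1252,  0.0622]), array([ 0.5482, -0.121 ,  0.0605])] [-0.00416031  0.0018311  -0.01015   ]
```

```bash
python3 - <<'E'
from place import *
s,p,r=st(); plan(p,r,*tgt(0,0,.003),n=3)
E
```

```text
n 3 xyz [0.0066, 0.002, 0.0064] rot [-0.0011, 0.003, 0.0003] turn 0.6
```

Call:
apply_moves --xyz '[[0.0066,0.002,0.0064],[0.0066,0.002,0.0064],[0.0066,0.002,0.0064],[0,0,0]]' --rot '[[-0.001,0.003,0],[-0.001,0.003,0],[-0.001,0.003,0],[0,0,0]]' --hand '[0,0,0,0]'

```text
clock: 13.65
position: [0.6157, -0.121, 0.0372]
ee_rot: [0.131, 0.01, 0.991, -0.002]
contact_force: [-0.4, 0.6, -0.4]
width: 0.0631
gripper_force: 100.4
```

```bash
python3 - <<'E'
from place import *
s,p,r=st(); print(p,s["contact_force"],[x.round(4) for x in can(p,r)],tgt()[0]-p); plan(p,r,*tgt(0,0,-.001),n=2)
E
```

```text
[ 0.61573158 -0.12103227  0.03719183] [-0.37856641  0.55218541 -0.38701603] [array([ 0.7303, -0.1236,  0.0546]), array([ 0.5444, -0.1194,  0.0544])] [-0.0001792   0.00022204 -0.00345851]
n 2 xyz [0.0022, 0.0004, 0.0071] rot [-0.0005, 0.0007, 0.0004] turn 0.1
```

Call:
apply_moves --xyz '[[0.0015,0,0.005],[0.0012,0,0.004],[0,0,0]]' --rot '[[0,0,0],[0,0,0],[0,0,0]]' --hand '[0,0,0]'

```text
clock: 14.02
position: [0.6158, -0.1209, 0.0364]
ee_rot: [0.131, 0.01, 0.991, -0.002]
contact_force: [-7.1, 1.4, 14.6]
width: 0.0634
gripper_force: 102.2
```

```bash
python3 - <<'E'
from place import *
s,p,r=st(); print(p,s["contact_force"],s["moment"],[x.round(4) for x in can(p,r)],tgt()[0]-p)
E
```

```text
[ 0.61577842 -0.12087148  0.03641466] [-7.11706736  1.4236689  14.62589953] [ 0.20950066  0.40071901 -0.0282716 ] [array([ 0.7304, -0.1233,  0.054 ]), array([ 0.5444, -0.1193,  0.0535])] [-2.26032516e-04  6.12454051e-05 -2.68134977e-03]
```

Call:
apply_moves --xyz '[[-0.0008,0,-0.003],[0,0,0],[0,0,0],[0,0,0]]' --rot '[[0,0,0],[0,0,0],[0,0,0],[0,0,0]]' --hand '[0.5,0.65,0.75,0.75]' --force 20

```text
clock: 14.52
position: [0.6152, -0.1209, 0.0345]
ee_rot: [0.13, 0.01, 0.991, -0.002]
contact_force: [-0.6, -0.0, -0.2]
width: 0.0747
gripper_force: 0.0
```

```bash
python3 - <<'E'
from place import *
s,p,r=st(); print(p,s["contact_force"],s["width"],s["qpos"].round(3)); up=r.inv().apply([0,0,1.]);print(up)
E
```

```text
[ 0.61522058 -0.12093943  0.03445833] [-0.60270834 -0.01854734 -0.18603506] 0.0746514180652266 [-0.354  0.419  1.88   0.148  0.601 -2.017]
[-2.57522504e-01 -9.29593569e-04 -9.66271854e-01]
```

Call:
apply_moves --xyz '[[-0.013,0,-0.05],[-0.026,0,-0.097],[-0.05,0,-0.19],[-0.05,0,-0.19],[-0.03,0,-0.11],[0,0,0]]' --rot '[[0,0,0],[0,0,0],[0,0,0],[0,0,0],[0,0,0],[0,0,0]]' --hand '[0.75,0.75,0.75,0.75,0.75,0.75]'

```text
clock: 15.28
position: [0.6171, -0.1215, 0.2379]
ee_rot: [0.134, 0.01, 0.991, -0.003]
contact_force: [-0.5, -0.0, 0.6]
width: 0.0747
gripper_force: 0.0
```

```bash
cat >> fkm.py <<'E'
def cov(th,s=.025,off=.018,sx=-.03):
    "TCP so that finger side touches panel s below edge; th opening"
    e=np.array([-.175+.134*np.cos(th+.358),.045+.134*np.sin(th+.358)]); c=e-s*np.array([np.cos(th),np.sin(th)]); return w3([sx,c[0]-off,c[1]])
E
python3 - <<'E'
from place import *
s,p,r=st(); q=s["qpos"]; print(p,q.round(2))
D=pickle.load(open("d0.pkl","rb")); print("pot",tri(D["top"],(466,118),D["scene"],(137,186)))
for px in((441,128),(500,135),(445,100),(475,255)): print(onz(D["top"],px,.06).round(3))
V=frame(wv([np.sin(.26),0,-np.cos(.26)]),wv([-1,0,0]))
print([ (t,cov(t).round(3).tolist()) for t in(1.75,1.5,1.2,.95,.75,.6)])
A=(np.array([.585,-.30,.24]),V); B=(cov(1.75,.03,.045),V)
q=rows(line((p,r),A,5)+line(A,B,3)[1:],q); print(B[0],q.round(2))
ths=[1.75,1.6,1.45,1.3,1.15,1.0,.9,.8,.7]; rows([B]+[(cov(t,.03,.018 if t<1.75 else .03),V) for t in ths],q)
d=cam("scene"); x,y=250,190
cv2.imwrite("pics/after.png",cv2.resize(d["pixels"][110:270,150:350,::-1],(800,640) if 0 else (700,560),interpolation=cv2.INTER_CUBIC))
E
```

```text
[ 0.61705812 -0.12145074  0.23791331] [-0.35  0.22  1.6   0.1   1.07 -1.94]
pot (array([ 0.8417506 , -0.3941334 ,  0.05070903]), np.float64(0.004070688012940921))
[ 0.794 -0.31   0.06 ]
[ 0.789 -0.504  0.06 ]
[ 0.898 -0.321  0.06 ]
[ 0.386 -0.423  0.06 ]
[(1.75, [0.576, -0.264, 0.136]), (1.5, [0.576, -0.24, 0.149]), (1.2, [0.577, -0.207, 0.156]), (0.95, [0.578, -0.18, 0.154]), (0.75, [0.578, -0.158, 0.148]), (0.6, [0.579, -0.144, 0.141])]
speed 0.22
xyz [[0.018, -0.119, -0.006], [0.018, -0.119, -0.006], [0.018, -0.119, -0.006], [0.018, -0.119, -0.006], [0.018, -0.119, -0.006], [0.042, 0.011, 0.115], [0.042, 0.011, 0.115], [0.042, 0.011, 0.115]] 
rot [[-0.001, 0.002, 0.001], [-0.001, 0.002, 0.001], [-0.001, 0.002, 0.001], [-0.001, 0.002, 0.001], [-0.001, 0.002, 0.001], [0.0, 0.0, 0.0], [0.0, 0.0, 0.0], [0.0, 0.0, 0.0]]
[ 0.57532258 -0.29016398  0.13060559] [-0.66  0.34  1.71  0.2   0.89 -2.32]
speed 0.12
xyz [[0.0, 0.05, -0.0], [-0.007, 0.085, -0.027], [-0.005, 0.049, -0.021], [-0.004, 0.051, -0.013], [-0.002, 0.053, -0.006], [0.001, 0.053, 0.002], [0.001, 0.035, 0.006], [0.002, 0.034, 0.009]] 
rot [[0.0, 0.0, 0.0], [0.0, 0.0, 0.0], [0.0, 0.0, 0.0], [0.0, 0.0, 0.0], [0.0, 0.0, 0.0], [0.0, 0.0, 0.0], [0.0, 0.0, 0.0], [0.0, 0.0, 0.0]]
xyz [[0.003, 0.033, 0.012]] 
rot [[0.0, 0.0, 0.0]]
```

View pics/after.png

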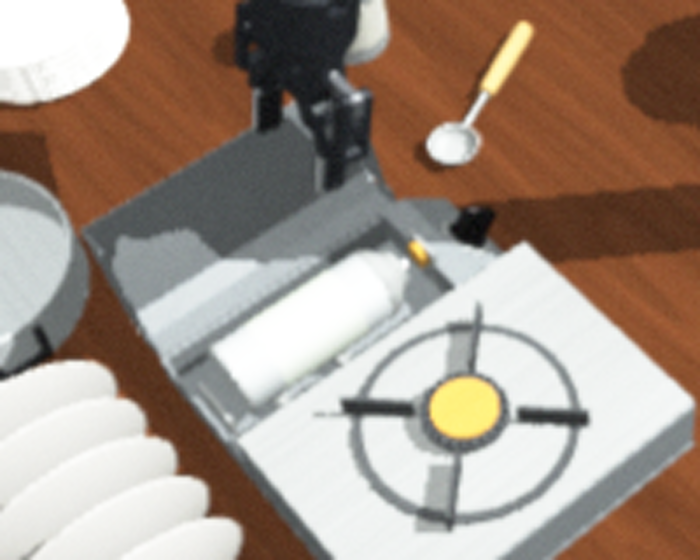

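The canister lies in the bay, valve towards the brass regulator at (415,250), with the gripper clear and the knob bar at (470,222). Now I go over and outside the cover with the fingers closed.

Call:
apply_moves --xyz '[[0.018,-0.119,-0.006],[0.018,-0.119,-0.006],[0.018,-0.119,-0.006],[0.018,-0.119,-0.006],[0.018,-0.119,-0.006],[0.042,0,0.115],[0.042,0,0.115],[0.042,0,0.115]]' --rot '[[-0.001,0.002,0.001],[-0.001,0.002,0.001],[-0.001,0.002,0.001],[-0.001,0.002,0.001],[-0.001,0.002,0.001],[0,0,0],[0,0,0],[0,0,0]]' --hand '[0.5,0,-0.5,-1,-1,-1,-1,-1]'

```text
clock: 16.32
position: [0.5701, -0.297, 0.1214]
ee_rot: [0.123, 0.013, 0.992, 0.002]
contact_force: [-0.2, -0.1, -0.3]
width: -0.0
gripper_force: 0.0
```

```bash
python3 - <<'E'
from place import *
s,p,r=st(); q=s["qpos"]; print(p,q.round(2),s["width"],s["contact_force"])
rows([(p,r)]+[(cov(t,.03,.018),r) for t in (1.7,1.55,1.4,1.25,1.1,.97,.85,.75,.65)],q)
E
```

```text
[ 0.57012897 -0.29700652  0.12142524] [-0.68  0.35  1.71  0.2   0.89 -2.33] -3.535429488933321e-05 [-0.23272929 -0.10733354 -0.26460873]
speed 0.19
xyz [[-0.026, 0.128, -0.035], [-0.006, 0.047, -0.025], [-0.004, 0.05, -0.018], [-0.003, 0.052, -0.01], [-0.001, 0.053, -0.003], [0.001, 0.046, 0.004], [0.002, 0.042, 0.009], [0.003, 0.034, 0.011]] 
rot [[0.0, 0.0, 0.0], [0.0, 0.0, 0.0], [0.0, 0.0, 0.0], [0.0, 0.0, 0.0], [0.0, 0.0, 0.0], [0.0, 0.0, 0.0], [0.0, 0.0, 0.0], [0.0, 0.0, 0.0]]
xyz [[0.004, 0.032, 0.014]] 
rot [[0.0, 0.0, 0.0]]
```

Call:
apply_moves --xyz '[[-0.02,0.06,-0.02],[-0.01,0.04,-0.02],[-0.003,0.03,-0.012],[-0.003,0.025,-0.012],[-0.003,0.025,-0.012],[-0.002,0.025,-0.008],[-0.002,0.025,-0.008],[-0.002,0.026,-0.005]]' --rot '[[0,0,0],[0,0,0],[0,0,0],[0,0,0],[0,0,0],[0,0,0],[0,0,0],[0,0,0]]' --hand '[-1,-1,-1,-1,-1,-1,-1,-1]'

```text
clock: 17.32
position: [0.5792, -0.2208, 0.1563]
ee_rot: [0.125, 0.012, 0.992, 0.001]
contact_force: [-0.2, -0.2, 0.4]
width: 0.0002
gripper_force: 0.4
```

```bash
python3 - <<'E'
from place import *
s,p,r=st(); q=s["qpos"]; print(p,s["contact_force"])
rows([(p,r)]+[(cov(t,.03,.018),r) for t in (1.25,1.18,1.1,1.03,.97,.91,.85,.8,.75,.7,.65,.6)],q)
E
```

```text
[ 0.57918012 -0.22075254  0.15630836] [-0.15791461 -0.24648776  0.43112828]
speed 0.04
xyz [[0.012, 0.021, 0.017], [-0.001, 0.025, -0.002], [-0.0, 0.028, -0.001], [0.0, 0.025, 0.001], [0.001, 0.021, 0.002], [0.001, 0.021, 0.004], [0.001, 0.021, 0.005], [0.001, 0.017, 0.005]] 
rot [[0.0, 0.0, 0.0], [0.0, 0.0, 0.0], [0.0, 0.0, 0.0], [0.0, 0.0, 0.0], [0.0, 0.0, 0.0], [0.0, 0.0, 0.0], [0.0, 0.0, 0.0], [0.0, 0.0, 0.0]]
xyz [[0.002, 0.017, 0.006], [0.002, 0.016, 0.007], [0.002, 0.016, 0.007], [0.002, 0.016, 0.008]] 
rot [[0.0, 0.0, 0.0], [0.0, 0.0, 0.0], [0.0, 0.0, 0.0], [0.0, 0.0, 0.0]]
```

Call:
apply_moves --xyz '[[0.008,0.023,0.012],[0,0.026,0],[0,0.026,0],[0,0.025,0.001],[0.001,0.023,0.003],[0.001,0.021,0.004],[0.001,0.02,0.005],[0.001,0.018,0.005]]' --rot '[[0,0,0],[0,0,0],[0,0,0],[0,0,0],[0,0,0],[0,0,0],[0,0,0],[0,0,0]]' --hand '[-1,-1,-1,-1,-1,-1,-1,-1]'

```text
clock: 18.32
position: [0.5794, -0.1661, 0.1469]
ee_rot: [0.125, 0.012, 0.992, 0.001]
contact_force: [-1.5, 0.5, 0.1]
width: -0.0
gripper_force: 0.0
```

Call:
apply_moves --xyz '[[0.002,0.018,0.006],[0.002,0.018,0.007],[0.002,0.018,0.007],[0.002,0.018,0.008],[0,0,0]]' --rot '[[0,0,0],[0,0,0],[0,0,0],[0,0,0],[0,0,0]]' --hand '[-1,-1,-1,-1,-1]'

```text
clock: 18.95
position: [0.5795, -0.1444, 0.1381]
ee_rot: [0.125, 0.012, 0.992, 0.001]
contact_force: [0.8, -0.1, -0.4]
width: -0.0001
gripper_force: 0.0
```

```bash
python3 - <<'E'
from place import *
s,p,r=st(); print(p,s["contact_force"])
d=cam("scene"); pickle.dump(d,open("d2.pkl","wb"))
cv2.imwrite("pics/cov.png",cv2.resize(d["pixels"][110:270,150:350,::-1],(700,560),interpolation=cv2.INTER_CUBIC))
# expected cover edge ends in the image when shut, and at 0.6
for th in (0,.6,1.0):
    e=np.array([-.175+.134*np.cos(th+.358),.045+.134*np.sin(th+.358)]); print(th,((proj(d,[w3([x,*e]) for x in(-.103,.148)])-[150,110])*3.5).round().tolist())
E
```

```text
[ 0.57949701 -0.14440363  0.13810354] [ 0.803447   -0.08321713 -0.37456469]
0 [[477.0, 256.0], [228.0, 426.0]]
0.6 [[435.0, 177.0], [175.0, 344.0]]
1.0 [[397.0, 127.0], [135.0, 289.0]]
```

View pics/cov.png

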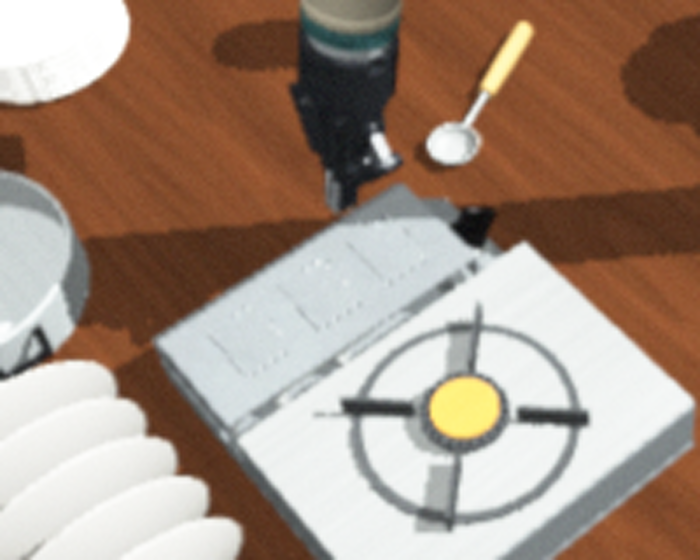

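The cover's free edge runs (228,428)→(477,260), which matches the projected shut position. Retreating upwards clear of everything.

Call:
apply_moves --xyz '[[-0.04,0,-0.15],[-0.04,0,-0.15],[-0.04,0,-0.15],[0,0,0],[0,0,0]]' --rot '[[0,0,0],[0,0,0],[0,0,0],[0,0,0],[0,0,0]]' --hand '[-1,-1,-1,-1,-1]'

```text
clock: 19.62
position: [0.5806, -0.1457, 0.2775]
ee_rot: [0.124, 0.012, 0.992, 0.001]
contact_force: [-0.0, -0.2, -0.1]
width: -0.0
gripper_force: 0.0
```

```bash
python3 - <<'E'
from place import *
from rig import job
# knob check: white pointer / dark bar footprint in the scene view, theta 0 vs others
d=cam("scene"); g=cv2.cvtColor(d["pixels"],cv2.COLOR_RGB2GRAY)
for th in(-.2,0,.2,.5,1.0):
    b=u_*np.cos(th)+y_*np.sin(th); P=[w3(KC+h*n_+t*b) for h in(.012,.02,.028) for t in np.linspace(-.016,.010,9)]
    u=proj(d,P).astype(np.float32); print(th,cv2.remap(g,u[None,:,0],u[None,:,1],1).mean().round(1))
print(status.get_state()["clock"],job.sign_off())
E
```

```text
-0.2 22.1
0 20.0
0.2 18.9
0.5 18.9
1.0 26.0
the job is handed in; nothing more can be done
19.675 None
```

I turned the knob clockwise to its stop, laid the canister in the bay with its valve towards the regulator, shut the cover and handed the job in at 19.7 s; the off position rests on the firm stop I felt (about 1.15 N m), because a last pixel check of the knob could not tell 0 from about 0.5 rad.

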